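# Clear the kiln lid and hold it part open

## Task

The bead kiln has to be opened for loading: pick the three lumps of scrap glass off its lid and put them in the galvanised cullet bin while the lid is still shut. Then raise the lid by its wooden handle to about 40 degrees from shut and finish while still holding it there with the gripper, without ever letting it drop; nothing props it, and it falls shut if released. Leave everything else on the bench where it is, the bin too.

Things in the scene. Friction and masses are not known exactly. Their poses are not given: they have to be found in the camera images.
- kiln: small top-loading bead kiln, a blue steel box 220 mm deep (x) by 260 mm wide (y), standing fixed on the bench on four feet; its body reaches to 120 mm above the bench, with the closed lid 160 mm. Origin: centre of its underside at bench level; its front (control panel, knob sticking out 20 mm at 58 mm height, lid handle) faces its own -x, z up
- kiln_lid (a joint): angle of the lid in rad, 0 = shut, grows as the front edge goes up (limit 1.75); 40 degrees = 0.70. The aluminium lid covers the whole kiln, is 40 mm thick, weighs about 0.75 kg with the handle, and turns freely about the hinge at the back with no stay or spring: it falls shut when let go; the handle carries about 4 N
- lid_hinge (a point): a point fixed on the kiln, on the hinge line: 116.5 mm behind the kiln's centre (kiln +x), middle of its width, 120 mm above the bench. The hinge line runs along the kiln's y
- lid_handle (a point): lid handle: round wooden bar 16 mm thick, 100 mm long, parallel to the hinge, held 50 mm (axis) in front of the lid's front face by steel rods 58 mm either side of its middle; clear gap behind the bar 42 mm. Origin: middle of the bar, turns with the lid; seen from the hinge it lies 277.5 mm to the front and 20 mm up when shut (140 mm above the bench), and circles about the hinge
- scrap_amber: loose lump of amber scrap glass, blocky with near-upright sides, about 36 mm long (its x) by 28 to 30 mm wide (its y), 22 to 24 mm high, 35 g; it lies flat on the kiln lid at the start. Origin: centre of its underside, z up
- scrap_green: loose lump of green scrap glass, blocky with near-upright sides, about 34 mm long (its x) by 28 to 30 mm wide (its y), 22 to 24 mm high, 35 g; it lies flat on the kiln lid at the start. Origin: centre of its underside, z up
- scrap_blue: loose lump of blue scrap glass, blocky with near-upright sides, about 38 mm long (its x) by 28 to 30 mm wide (its y), 22 to 24 mm high, 35 g; it lies flat on the kiln lid at the start. Origin: centre of its underside, z up
- cullet_bin: open galvanised steel bin for scrap glass, 150 mm (x) by 180 mm (y), walls 70 mm high and 4 mm thick, floor 4 mm thick, 1.2 kg, loose on the bench to the left or right of the kiln; a few thin coloured splinters lie on its floor. Origin: centre of its underside, z up
- marver: flat graphite marver on a steel plate, 130 x 160 mm, 30 mm high, 2 kg, beside the kiln on the side away from the bin; a bystander, loose, to be left where it is. Origin: centre of its underside
- paddle: graphite paddle with a light wooden handle, 230 mm long, 24 mm high, lying in front of the kiln; a bystander, loose, to be left where it is. Origin: under the brass neck, near the middle of its length
- tweezers: steel tweezers 205 mm long, 10 mm high, lying on the marver; a bystander, loose, to be left where it is. Origin: on the underside near the middle of its length
- bead_dish: white dish with finished beads, 96 mm across, 22 mm high; a bystander, loose, to be left where it is. Origin: centre of its underside
- mandrel_stand: wooden block 50 x 130 mm with upright steel mandrels that carry beads, 140 mm high; a bystander, loose, to be left where it is. Origin: centre of its underside
- frit_jar_red: red jar with an aluminium cap, 52 mm across, 75 mm high, beside the kiln towards the back; a bystander, loose, to be left where it is. Origin: centre of its underside
- frit_jar_turquoise: turquoise jar with an aluminium cap, 52 mm across, 75 mm high, beside the kiln towards the back; a bystander, loose, to be left where it is. Origin: centre of its underside

How it is judged (in metres and radians):
On the way, in this order (a step that is already met when the one before it is completed fails the run):
1. all three lumps lie in the cullet bin and the lid is still shut (x of scrap_amber in the frame of cullet_bin between -0.075 and 0.075 m and y of scrap_amber in the frame of cullet_bin between -0.09 and 0.09 m and z of scrap_amber in the frame of cullet_bin between -0.005 and 0.066 m and x of scrap_green in the frame of cullet_bin between -0.075 and 0.075 m and y of scrap_green in the frame of cullet_bin between -0.09 and 0.09 m and z of scrap_green in the frame of cullet_bin between -0.005 and 0.066 m and x of scrap_blue in the frame of cullet_bin between -0.075 and 0.075 m and y of scrap_blue in the frame of cullet_bin between -0.09 and 0.09 m and z of scrap_blue in the frame of cullet_bin between -0.005 and 0.066 m and value of joint kiln_lid below 0.05 rad), for 0.2 s.
2. the lid is held at 40 degrees (6 degrees either way) by the fingers on its handle (value of joint kiln_lid between 0.593 and 0.803 rad and contact force between the fingers and kiln_lid_c0 above 1.5 N), for 0.2 s.
At the end, for the whole second after the job is handed in: the lid stands still between 34 and 46 degrees open, the fingers bear on its handle with more than 1.5 N, all three lumps lie inside the bin below its rim, the bin is within 40 mm and every bystander within 30 mm of where it stood (all of step 2 and velocity of joint kiln_lid between -0.15 and 0.15 rad/s and x of scrap_amber in the frame of cullet_bin between -0.075 and 0.075 m and y of scrap_amber in the frame of cullet_bin between -0.09 and 0.09 m and z of scrap_amber in the frame of cullet_bin between -0.005 and 0.066 m and x of scrap_green in the frame of cullet_bin between -0.075 and 0.075 m and y of scrap_green in the frame of cullet_bin between -0.09 and 0.09 m and z of scrap_green in the frame of cullet_bin between -0.005 and 0.066 m and x of scrap_blue in the frame of cullet_bin between -0.075 and 0.075 m and y of scrap_blue in the frame of cullet_bin between -0.09 and 0.09 m and z of scrap_blue in the frame of cullet_bin between -0.005 and 0.066 m and distance of cullet_bin from where it was at the start of the episode below 0.04 m and distance of each of marver, paddle, tweezers, bead_dish, mandrel_stand, frit_jar_red, frit_jar_turquoise from where it was at the start of the episode below 0.03 m); the arm keeps its last pose, push and grip.
It fails at once if the lid is opened (more than 7 degrees) before all three lumps are in the bin (value of joint kiln_lid above 0.12 rad and not ((x of scrap_amber in the frame of cullet_bin between -0.075 and 0.075 m and y of scrap_amber in the frame of cullet_bin between -0.09 and 0.09 m and z of scrap_amber in the frame of cullet_bin between -0.005 and 0.066 m) and (x of scrap_green in the frame of cullet_bin between -0.075 and 0.075 m and y of scrap_green in the frame of cullet_bin between -0.09 and 0.09 m and z of scrap_green in the frame of cullet_bin between -0.005 and 0.066 m) and (x of scrap_blue in the frame of cullet_bin between -0.075 and 0.075 m and y of scrap_blue in the frame of cullet_bin between -0.09 and 0.09 m and z of scrap_blue in the frame of cullet_bin between -0.005 and 0.066 m))).
It fails at once if the lid drops (falls faster than 2 rad/s) (velocity of joint kiln_lid below -2 rad/s).
It fails at once if a bystander is shoved more than 30 mm (distance of any of marver, paddle, tweezers, bead_dish, mandrel_stand, frit_jar_red, frit_jar_turquoise from where it was at the start of the episode above 0.03 m).
It fails at once if the bin is shoved more than 40 mm (distance of cullet_bin from where it was at the start of the episode above 0.04 m).
It also fails if it takes over 72 s, if anything falls off the work surface, if the arm or the gripper's body presses on something with over 40 N, if the wrist force passes 120 N, or if a joint passes its speed limit or range.

## Robot

A 7-joint arm with a two-finger parallel gripper is mounted at the origin on the work surface. World frame = base frame: x ahead of the robot, y to its left, z up, the work surface at z = 0. Lengths are in mm, angles in rad, forces in N, time in s.
With the tool pointing down it reaches from about 400 to 875 mm from the base axis. Payload 4.4 kg.
Tool frame: the origin (TCP) lies on the centre line of the jaws, within the pads' length; the fingertips stand 8 mm ahead of it and the grasp point (between the pads) lies 11 mm behind it (ctrl.finger_overhang is the distance from the TCP to the fingertips, in mm); z points along the fingers, y is the line along which they close (so a half turn about z gives the same grasp; the last joint's range is limited). The gripper opens to 85 mm and grips with 20 to 120 N. Pads are 22 mm wide; open, the fingers measure 114 mm over their backs; the gripper's body (76 mm by 85 mm) begins 54 mm behind the grasp point. The pads swing forward as they close: fully open they stand 13 mm farther back than shut.
Start: joints at [-1.254, 0.628, 0.038, 1.517, -0.027, 0.996, -0.02], TCP at [242.765, 602.978, 239.313] pointing down, gripper open.
Joint ranges: [-3.06, 3.06], [-0.37, 2.12], [-1.25, 1.32], [0.18, 2.47], [-1.1, 4.24], [0.23, 1.98], [-2.94, 2.94]. Speed limits (rad/s): [2.57, 2.57, 3.14, 3.14, 3.14, 3.14, 3.14].

## Interface

Orientations are given as a unit quaternion [x, y, z, w].
In Python, from bench import ctrl, get_image gives the robot as it stands.
- The arm moves only by the tool arm_command, never from a script. Its argument "moves" is a list of rows, each a list of 7 numbers: the turn, a rotation vector about the tool's x, y, z in degrees, then the shift along the tool's x, y, z in cm, then the finger opening in cm, from 0 to 8.54. A call has 1 to 8 rows; each row is the pose to reach, as a shift and turn from the pose commanded when the call began, along the tool's axes at that moment; what a row does not reach only later rows make up. A row lasts 1/12 s, in which the tool goes at most 41.7 mm and 7.16 degrees, less where a joint would pass 70% of its speed; a pose out of reach is approached as far as the arm can. A call with a gripper value outside its range is refused whole. The fingers move at their own pace and stop on an object; the grip force is fixed at half the most. Time passes only in rows, so rows that repeat a pose let the fingers close. It gives the time, the measured TCP pose, the force, the opening and the grip force at its end, in the units of the state.
- ctrl.observe(): the state, without advancing time (a new reading comes with each control period).
- get_image(name): name is "scene" or "side" or "wrist"; returns a dict with "img" (480x640x3 uint8, blue, green, red), "intrinsics" (3x3 intrinsics, pixels), "R" (3x3) and "t" (3): a world point X has camera coordinates R X + t. Camera axes: x right, y down, z forward; pixel columns grow to the right and rows downward; lengths in mm; the calibration is good to about 2 mm. A picture is of the moment at which its call begins. There is no depth.
- ctrl.close_job(): hands the job in; it is judged then, once.
The state is a dict: "t": time; "joints": joint angles; "dq": joint speeds; "effort": joint torques, N m; "tcp_pos": TCP position; "eef_rot": TCP orientation; "contact_force": force on the tool from outside, world axes, zero at the start; "ft_torque": the same for the moment, N m; "opening": finger opening in mm; "grasp_force": force on a finger pad.
Only numpy, scipy, OpenCV 4.12 (cv2) and the standard library are available. Lean on these libraries where they do the work, as an engineer would, in place of code of your own. Each camera call takes 0.05 s, during which the arm holds its last target. There are 200 camera calls.

## Working session

There is one attempt and no reset: what is moved stays moved. The work goes in short steps, Python scripts to look and compute and a tool call to move; the robot and the scene stay as the last step left them, time stands still between calls to the robot, and variables do not carry over. Pictures are saved under pics/ and viewed, at most 11 in all, crops included, and the job is handed in when it is done.

Besides the shell and the picture viewer there is one more tool, called after "Call:" as a command line: name --pt "numbers of a row" for each row, then --argument value for the rest. arm_command: Moves the arm, as the interface text tells. Its arguments: {"type":"object","properties":{"moves":{"type":"array"}},"required":["moves"]}

```bash
mkdir -p pics; ls; python3 - <<'E'
from bench import ctrl,get_image
import cv2,numpy as np
for n in("scene","side"):
    d=get_image(n); cv2.imwrite(f"pics/{n}0.png",d["img"]); print(n,np.array(d["intrinsics"]).round(1).tolist(),(-np.array(d["R"]).T@d["t"]).round(0),np.array(d["R"]).round(3).tolist())
s=ctrl.observe(); print(s, ctrl.finger_overhang)
E
```

```text
pics
scene [[550.4, 0.0, 319.7], [0.0, 550.4, 239.4], [0.0, 0.0, 1.0]] [1103. -230. 1050.] [[0.395, 0.919, -0.0], [0.771, -0.332, -0.544], [-0.5, 0.215, -0.839]]
side [[513.7, 0.0, 316.7], [0.0, 513.7, 245.2], [0.0, 0.0, 1.0]] [ 350.  918. 1037.] [[-0.979, -0.203, -0.017], [-0.131, 0.693, -0.708], [0.156, -0.691, -0.706]]
{'t': 0.1, 'joints': array([-1.25380302,  0.6292432 ,  0.03840898,  1.51826267, -0.02701309,
        0.9962812 , -0.01997948]), 'dq': array([ 0.00154417, -0.00305474,  0.00041873, -0.00164395, -0.00046906,
       -0.00025732,  0.00192798]), 'effort': array([ 3.65072789e-03, -5.64535260e+01,  1.23099770e+00, -1.93972296e+01,
        1.13417767e-02,  5.48971570e-03,  4.05779303e-06]), 'tcp_pos': array([242.53136847, 602.47892856, 238.48882983]), 'eef_rot': array([ 1.90209320e-01,  9.81743200e-01, -8.22192617e-04, -1.67439217e-04]), 'contact_force': array([-0.24104015, -0.53003644,  0.3578732 ]), 'ft_torque': array([ 0.0323388 , -0.02582804,  0.05499514]), 'grasp_force': 0.0, 'opening': 84.9602322361866} 8.0
```

View pics/scene0.png

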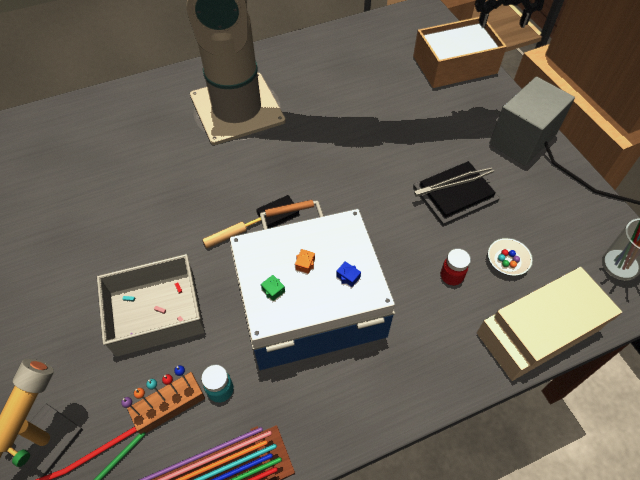

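View pics/side0.png

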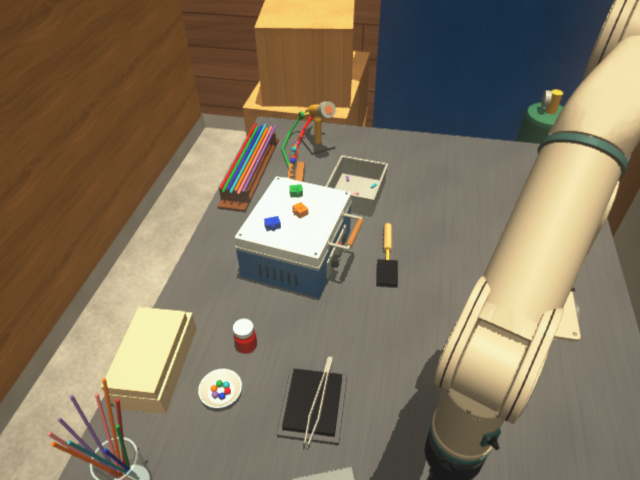

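```bash
cat > h.py <<'E'
import cv2,numpy as np
from scipy.optimize import minimize,least_squares
def proj(d,P):
    c=np.asarray(P,float)@np.array(d["R"]).T+d["t"]; q=c@np.array(d["intrinsics"]).T; return q[:,:2]/q[:,2:]
def ray(d,uv,z):
    R=np.array(d["R"]);c=-R.T@d["t"];v=R.T@np.linalg.solve(d["intrinsics"],[uv[0],uv[1],1]);return c+v*(z-c[2])/v[2]
def box(p,L,W,z0,z1):
    c,s=np.cos(p[2]),np.sin(p[2]);return np.array([[p[0]+c*a-s*b,p[1]+s*a+c*b,z] for z in(z0,z1) for a,b in((-L/2,-W/2),(L/2,-W/2),(L/2,W/2),(-L/2,W/2))])
def lumpmask(d,hue):
    h=cv2.cvtColor(d["img"],cv2.COLOR_BGR2HSV);return ((abs(h[...,0].astype(int)-hue)<9)&(h[...,1]>150)&(h[...,2]>60)).astype(np.uint8)
E
python3 - <<'E'
from h import *
from bench import get_image
D={n:get_image(n) for n in("scene","side")}
np.save("D0.npy",D,allow_pickle=True)
# lid top corners from white mask
def quad(m):
    k=cv2.connectedComponentsWithStats(m);i=1+np.argmax(k[2][1:,4]);m=(k[1]==i).astype(np.uint8)
    c=cv2.convexHull(cv2.findContours(m,0,2)[0][0]);return c,m
def fit(ms,L,W,z0,z1,p0):
    S=4
    def f(p):
        e=0
        for n,m in ms.items():
            q=proj(D[n],box(p,L,W,z0,z1)); x0=q.min(0)-8; 
            a=np.zeros(m.shape,np.float32)
            big=np.zeros((480,640),np.uint8)
            cv2.fillConvexPoly(big,np.round(cv2.convexHull(q.astype(np.float32))*16).astype(np.int32),255,cv2.LINE_AA,4)
            e+=np.abs(big/255.-m).sum()
        return e
    best=None
    for y0 in p0[2]:
        r=minimize(f,[p0[0],p0[1],y0],method="Nelder-Mead",options=dict(initial_simplex=[[p0[0],p0[1],y0],[p0[0]+6,p0[1],y0],[p0[0],p0[1]+6,y0],[p0[0],p0[1],y0+.2]]))
        if best is None or r.fun<best.fun: best=r
    return best.x.round(3),round(best.fun,1)
ctr={"amber":(305,260),"green":(273,287),"blue":(348,272)}
for n,L in(("amber",36),("green",34),("blue",38)):
    h0=cv2.cvtColor(D["scene"]["img"],cv2.COLOR_BGR2HSV)[ctr[n][1],ctr[n][0],0]
    c=ray(D["scene"],ctr[n],172);ms={}
    for k in D:
        u=proj(D[k],[c])[0].astype(int);m=lumpmask(D[k],int(h0));w=np.zeros_like(m);w[u[1]-17:u[1]+17,u[0]-17:u[0]+17]=1;ms[k]=m*w
    print(n,c.round(0),h0,[int(m.sum()) for m in ms.values()],fit(ms,L,29,160,183,(c[0],c[1],np.arange(0,3.1,.4))))
for k in D:
    g=cv2.cvtColor(D[k]["img"],cv2.COLOR_BGR2HSV)
for n,px,z in(("lid",[(232,240),(357,211),(392,303),(254,336)],160),("bin",[(98,277),(187,257),(201,320),(107,347)],70)):
    P=np.array([ray(D["scene"],p,z) for p in px]);print(n,P.round(0)[:,:2].tolist(),P.mean(0).round(0))
for k,px in(("side",[(281,178),(352,195),(320,264),(239,236)]),):
    print("lidside",[ray(D[k],p,160).round(0)[:2].tolist() for p in px])
P=D["scene"]["img"][190:370,80:410];cv2.imwrite("pics/c1.png",cv2.resize(P,None,fx=2.4,fy=2.4,interpolation=cv2.INTER_CUBIC))
E
```

```text
amber [611. -48. 172.] 16 [338, 126] (array([611.191, -48.449,   2.624]), np.float64(234.0))
green [ 641. -123.  172.] 65 [271, 65] (array([ 635.722, -121.279,    1.824]), np.float64(327.9))
blue [666.  14. 172.] 115 [330, 100] (array([666.655,  13.238,   2.047]), np.float64(329.0))
lid [[507.0, -158.0], [540.0, 93.0], [749.0, 63.0], [711.0, -185.0]] [627. -47. 160.]
bin [[425.0, -429.0], [450.0, -250.0], [599.0, -264.0], [583.0, -443.0]] [ 514. -346.   70.]
lidside [[696.0, -183.0], [489.0, -146.0], [523.0, 118.0], [739.0, 63.0]]
```

View pics/c1.png

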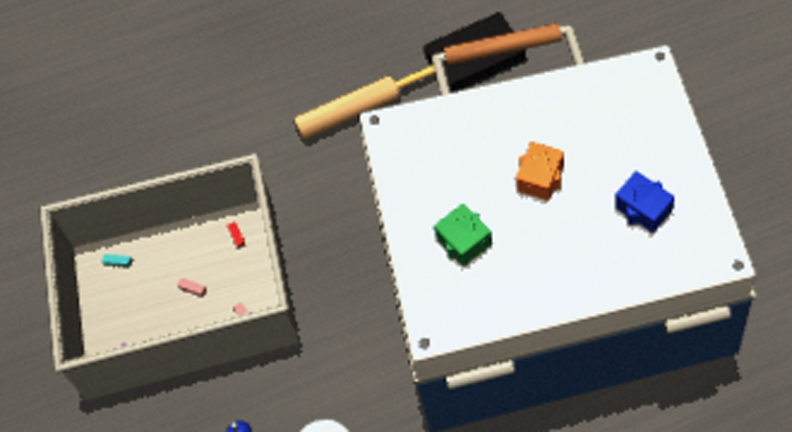

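```bash
python3 - <<'E'
from h import *
D=np.load("D0.npy",allow_pickle=True).item()
ctr={"amber":(611,-48),"green":(637,-122),"blue":(666,13)}
def sm(d):
    h=cv2.cvtColor(d["img"],cv2.COLOR_BGR2HSV);return ((h[...,1]>90)).astype(float)
for n,L in(("amber",36),("green",34),("blue",38)):
    W={}
    for k in D:
        u=proj(D[k],[[*ctr[n],172]])[0].astype(int);w=np.zeros((480,640));w[u[1]-20:u[1]+20,u[0]-20:u[0]+20]=1;W[k]=sm(D[k])*w
    def f(p):
        e=0
        for k in D:
            q=proj(D[k],box(p,L,29,160,183));b=np.zeros((480,640),np.uint8)
            cv2.fillConvexPoly(b,np.round(cv2.convexHull(q.astype(np.float32))*16).astype(np.int32),255,cv2.LINE_AA,4)
            e+=np.abs(b/255-W[k]).sum()
        return e
    R=[]
    for y in np.arange(0,3.1,.3):
        x0=[*ctr[n],y];r=minimize(f,x0,method="Nelder-Mead",options=dict(initial_simplex=[x0]+[[x0[j]+(i==j)*[6,6,.2][j] for j in range(3)] for i in range(3)]));R.append((round(r.fun,1),r.x.round(2).tolist()))
    print(n,[int(w.sum()) for w in W.values()]);print(sorted(R)[:4])
def lid(p): return box(p,222,260,120,160)
# kiln pose: lid top corners both views
obs={"scene":[(231.5,239.5),(543/2.4*0+ (80+667/2.4),190+47/2.4),(80+752/2.4,190+271/2.4),(80+415/2.4,190+358/2.4)],"side":[(352,195),(320,264),(239,236),(281,178)]}
def r(p):
    # order: front-right(-y), front-left, back-left, back-right
    b=box(p[:3],p[3],p[4],120,160)[4:];P=b[[0,3,2,1]]
    return np.concatenate([(proj(D[k],P)-np.array(obs[k])).ravel() for k in ("scene",)])
s=least_squares(r,[627,-47,-.13,222,260]);print(s.x.round(3),s.fun.round(1))
bo=[(80+41/2.4,190+208/2.4),(80+255/2.4,190+156/2.4),(80+285/2.4,190+308/2.4),(80+58/2.4,190+368/2.4)]
def rb(p): return (proj(D["scene"],box([*p],150,180,0,70)[4:][[0,3,2,1]])-np.array(bo)).ravel()
s2=least_squares(rb,[514,-346,-.13]);print(s2.x.round(3),s2.fun.round(1))
p=s.x;c,sn=np.cos(p[2]),np.sin(p[2])
H=np.array([[p[0]+c*-161-sn*y,p[1]+sn*-161+c*y,140] for y in(-50,0,50)]);print("handle",H.round(0).tolist(),proj(D["scene"],H).round(0).tolist(),proj(D["side"],H).round(0).tolist())
E
```

```text
amber [366, 260]
[(np.float64(255.4), [612.59, -49.32, 2.58]), (np.float64(255.8), [612.26, -49.35, 2.56]), (np.float64(255.8), [612.45, -49.35, 2.57]), (np.float64(256.2), [612.29, -49.29, 2.57])]
green [370, 362]
[(np.float64(412.0), [639.79, -124.74, 3.41]), (np.float64(412.1), [639.4, -124.25, 0.24]), (np.float64(412.4), [639.31, -123.75, 0.22]), (np.float64(412.5), [638.69, -124.11, 0.24])]
blue [391, 167]
[(np.float64(212.0), [667.57, 12.44, 0.34]), (np.float64(212.3), [667.83, 11.7, 3.46]), (np.float64(212.4), [667.39, 12.3, 3.48]), (np.float64(212.5), [667.56, 12.13, 0.33])]
[ 6.27309e+02 -4.67520e+01 -1.36000e-01  2.12956e+02  2.56495e+02] [-0.7 -0.4 -0.2  0.7  0.4  0.1  0.4 -0.3]
[ 5.0894e+02 -3.4849e+02 -1.1300e-01] [ 0.7  0.2 -0.3 -0.  -0.3 -0.2 -0.1  0.1]
handle [[461.0, -74.0, 140.0], [468.0, -25.0, 140.0], [475.0, 25.0, 140.0]] [[265.0, 214.0], [289.0, 209.0], [313.0, 204.0]] [[358.0, 219.0], [353.0, 232.0], [347.0, 245.0]]
```

Call:
arm_command --pt "0 0 36 -24 -20 -9 8.5" --pt "0 0 36 -24 -20 -9 8.5" --pt "0 0 36 -24 -20 -9 8.5" --pt "0 0 36 -24 -20 -9 8.5" --pt "0 0 36 -24 -20 -9 8.5" --pt "0 0 36 -24 -20 -9 8.5" --pt "0 0 36 -24 -20 -9 8.5" --pt "0 0 36 -24 -20 -9 8.5"

```text
t: 0.87
tcp_pos: [392.0, 324.7, 330.3]
eef_rot: [0.485, 0.874, 0.0, 0.001]
contact_force: [0.2, -0.1, -0.8]
opening: 84.9
grasp_force: 0.0
```

```bash
cat >> h.py <<'E'
from scipy.spatial.transform import Rotation as Ro
def go(*targets):
    """target=(x,y,z mm, yaw deg of tool y): prints row rot deg & shift cm from measured pose"""
    from bench import ctrl
    s=ctrl.observe();R=Ro.from_quat(s["eef_rot"]);print("t",round(s["t"],2),"tcp",s["tcp_pos"].round(1),"yaw",round(np.degrees(np.arctan2(R.as_matrix()[1,1],R.as_matrix()[0,1])),1),"F",s["contact_force"].round(1),"open",round(s["opening"],1),"gf",round(s["grasp_force"],1))
    for x,y,z,yaw in targets:
        a=np.radians(yaw);Y=np.array([np.cos(a),np.sin(a),0]);Z=np.array([0,0,-1.]);T=Ro.from_matrix(np.array([np.cross(Y,Z),Y,Z]).T)
        print("row",np.degrees((R.inv()*T).as_rotvec()).round(1),((R.inv().apply(np.array([x,y,z])-s["tcp_pos"]))/10).round(2))
E
python3 -c "
from h import *
go((600,-47,330,-7.8))"
```

```text
t 0.87 tcp [392.  324.7 330.3] yaw 31.9 F [ 0.2 -0.1 -0.8] open 84.9 gf 0.0
row [ 0.1  0.  39.7] [-42.54  -2.02   0.06]
```

Call:
arm_command --pt "0 0 40 -42.5 -2 0 8.5" --pt "0 0 40 -42.5 -2 0 8.5" --pt "0 0 40 -42.5 -2 0 8.5" --pt "0 0 40 -42.5 -2 0 8.5" --pt "0 0 40 -42.5 -2 0 8.5" --pt "0 0 40 -42.5 -2 0 8.5" --pt "0 0 40 -42.5 -2 0 8.5" --pt "0 0 40 -42.5 -2 0 8.5"

```text
t: 1.53
tcp_pos: [554.7, 35.7, 329.3]
eef_rot: [0.754, 0.657, 0.0, -0.0]
contact_force: [0.5, 1.0, -0.1]
opening: 84.8
grasp_force: 0.0
```

```bash
python3 -c "
from h import *
go((600,-47,330,-7.8))"
```

```text
t 1.53 tcp [554.7  35.7 329.3] yaw -7.9 F [ 0.5  1.  -0.1] open 84.8 gf 0.0
row [-0.  -0.  -0.1] [-7.57  5.63 -0.08]
```

Call:
arm_command --pt "0 0 0 -7.6 5.6 -4 8.5" --pt "0 0 0 -7.6 5.6 -4 8.5" --pt "0 0 0 -7.6 5.6 -4 8.5" --pt "0 0 0 -7.6 5.6 -4 8.5" --pt "0 0 0 -7.6 5.6 -4 8.5"

```text
t: 1.95
tcp_pos: [599.2, -46.9, 369.2]
eef_rot: [0.755, 0.656, -0.0, -0.0]
contact_force: [-0.6, 0.8, -0.6]
opening: 85.1
grasp_force: 0.0
```

```bash
python3 - <<'E'
from h import *
from bench import get_image
d=get_image("wrist");np.save("W0.npy",d,allow_pickle=True)
cv2.imwrite("pics/w0.png",d["img"]);print((-np.array(d["R"]).T@d["t"]).round(0))
h=cv2.cvtColor(d["img"],cv2.COLOR_BGR2HSV)
for n,hue in(("amber",16),("green",65),("blue",115)):
    m=((abs(h[...,0].astype(int)-hue)<12)&(h[...,1]>110)&(h[...,2]>50)).astype(np.uint8)
    u=proj(d,[[*{"amber":(612,-49),"green":(638,-123),"blue":(667,12)}[n],172]])[0]
    k=cv2.connectedComponentsWithStats(m)
    i=[i for i in range(1,k[0]) if k[2][i,4]>150];i=min(i,key=lambda i:np.linalg.norm(k[3][i]-u))
    c=cv2.findContours((k[1]==i).astype(np.uint8),0,2)[0][0].reshape(-1,2)
    W=np.array([ray(d,p,172)[:2] for p in c]).astype(np.float32)
    r=cv2.minAreaRect(W);print(n,u.round(0),k[3][i].round(0),np.round(r[0],1),np.round(r[1],1),round(r[2],1))
go()
E
```

```text
[611.  36. 503.]
amber [335. 202.] [333. 206.] [610.2 -51.6] [37.2 37.9] 47.2
green [377. 283.] [379. 291.] [ 639.7 -129.4] [33.9 30.5] 17.7
blue [398. 112.] [400. 112.] [667.9  11.8] [38.5 38.1] 27.9
t 2.0 tcp [598.7 -45.  368.6] yaw -7.9 F [-0.5  0.2  0.3] open 85.0 gf 0.0
```

View pics/w0.png

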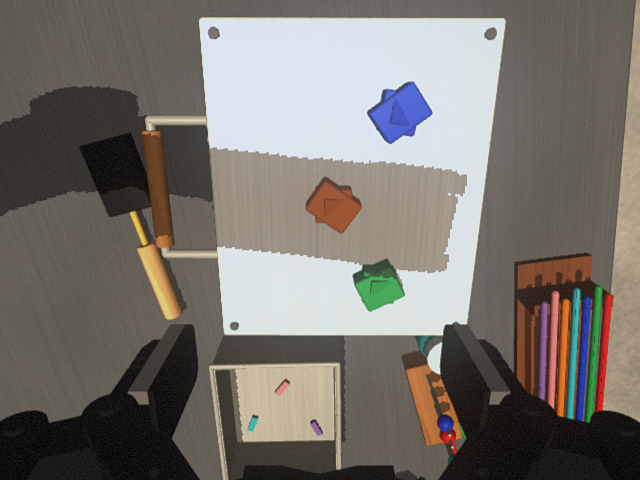

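```bash
python3 - <<'E'
from h import *
d=np.load("W0.npy",allow_pickle=True).item()
for n,px in(("blue",[(368,113),(412,83),(432,108),(392,142)]),("amber",[(327,178),(361,206),(342,233),(306,206)]),("green",[(354,280),(393,262),(405,291),(372,311)])):
    P=np.array([ray(d,p,183)[:2] for p in px])
    e=P[1]-P[0]+P[2]-P[3];f=P[2]-P[1]+P[3]-P[0]
    print(n,P.mean(0).round(1),np.linalg.norm(e)/2,np.degrees(np.arctan2(e[1],e[0])).round(1),np.linalg.norm(f)/2,np.degrees(np.arctan2(f[1],f[0])).round(1))
P=np.array([ray(d,p,160)[:2] for p in[(200,17),(505,18),(467,335),(224,335)]]);print(P.round(0).tolist(),P.mean(0))
H=np.array([ray(d,p,140)[:2] for p in[(152,132),(164,246)]]);print(H.round(0).tolist(),H.mean(0))
B=np.array([ray(d,p,70)[:2] for p in[(210,366),(340,365)]]);print(B.round(0).tolist())
E
```

```text
blue [666.9  13. ] 35.89724710698867 29.5 24.94728338774929 -55.8
amber [611.  -48.9] 34.55977861094585 -46.8 26.3153293208329 -132.8
green [ 640.1 -120.9] 33.15853857580714 22.8 30.04431865625387 -71.4
[[534.0, 96.0], [749.0, 65.0], [715.0, -192.0], [496.0, -161.0]] [623.78537987 -47.79565986]
[[471.0, 23.0], [456.0, -75.0]] [463.65500366 -26.43989584]
[[441.0, -251.0], [593.0, -271.0]]
```

```bash
python3 -c "
from h import *
go((667,13,215,-58),(667,13,171,-58))"
```

```text
t 2.0 tcp [598.7 -45.  368.6] yaw -7.9 F [-0.5  0.2  0.3] open 85.0 gf 0.0
row [-0.1 -0.  50.1] [ 6.67  5.99 15.36]
row [-0.1 -0.  50.1] [ 6.67  6.   19.76]
```

Call:
arm_command --pt "0 0 50 6.7 6 15.4 5" --pt "0 0 50 6.7 6 15.4 5" --pt "0 0 50 6.7 6 15.4 5" --pt "0 0 50 6.7 6 15.4 5" --pt "0 0 50 6.7 6 15.4 5" --pt "0 0 50 6.7 6 15.4 5" --pt "0 0 50 6.7 6 15.4 5" --pt "0 0 50 6.7 6 15.4 5"

```text
t: 2.67
tcp_pos: [666.6, 15.3, 213.6]
eef_rot: [0.961, 0.276, -0.001, -0.001]
contact_force: [0.1, -0.4, 0.5]
opening: 50.5
grasp_force: 0.0
```

```bash
python3 - <<'E'
from h import *
from bench import get_image
go((667,13,171,-58))
d=get_image("wrist");cv2.imwrite("pics/w1.png",d["img"])
print(proj(d,[(667,13,183),(667,13,160)]).round(0))
go((667,13,171,-58))
E
```

```text
t 2.67 tcp [666.6  15.3 213.6] yaw -57.9 F [ 0.1 -0.4  0.5] open 50.5 gf 0.0
row [-0.1  0.1  0.1] [-0.08  0.22  4.26]
[[323. 301.]
 [323. 279.]]
t 2.72 tcp [666.8  14.8 214.2] yaw -57.7 F [-0.5 -0.5 -0.1] open 49.7 gf 0.0
row [-0.1  0.1  0.3] [-0.07  0.17  4.32]
```

View pics/w1.png

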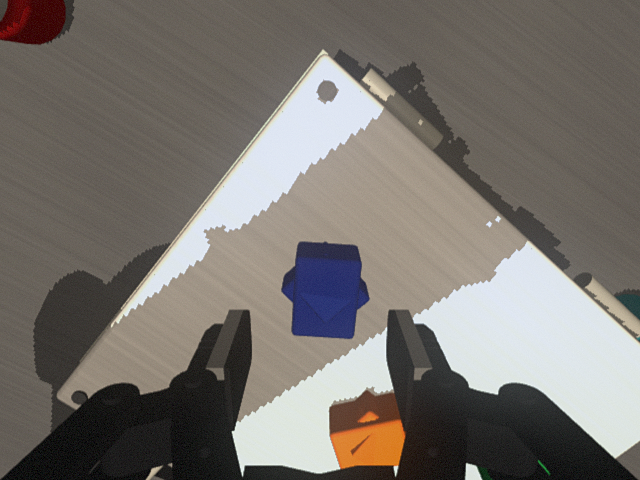

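Call:
arm_command --pt "0 0 0 0 0.1 2.2 5.5" --pt "0 0 0 0 0.1 4.2 5.5" --pt "0 0 0 0 0.1 4.2 5.5" --pt "0 0 0 0 0.1 4.2 1" --pt "0 0 0 0 0.1 4.2 1" --pt "0 0 0 0 0.1 4.2 1" --pt "0 0 0 0 0.1 4.2 1" --pt "0 0 0 0 0.1 4.2 1"

```text
t: 3.38
tcp_pos: [668.8, 11.5, 174.3]
eef_rot: [0.961, 0.276, 0.001, 0.0]
contact_force: [-0.6, -0.8, 0.4]
opening: 35.6
grasp_force: 59.8
```

Call:
arm_command --pt "0 0 0 0 0 0 1" --pt "0 0 0 0 0 0 1" --pt "0 0 0 0 0 -3 1" --pt "0 0 0 0 0 -7 1" --pt "0 0 0 0 0 -7 1" --pt "0 0 0 0 0 -7 1"

```text
t: 3.88
tcp_pos: [669.9, 10.9, 246.0]
eef_rot: [0.961, 0.276, 0.003, 0.001]
contact_force: [-0.4, 0.2, -1.0]
opening: 35.3
grasp_force: 60.0
```

```bash
python3 -c "
from h import *
a=-.113
def B(y): return 509-np.sin(a)*y,-348.5+np.cos(a)*y
print(B(-50),B(50))
go((*B(-50),235,-7),(*B(-50),26,-7))"
```

```text
(np.float64(503.36201646718695), np.float64(-398.1811145374551)) (np.float64(514.6379835328131), np.float64(-298.8188854625449))
t 3.88 tcp [669.9  10.9 246. ] yaw -57.9 F [-0.4  0.2 -1. ] open 35.3 gf 60.0
row [  0.3  -0.2 -50.9] [-35.84  25.83   1.02]
row [  0.3  -0.2 -50.9] [-35.93  25.76  21.92]
```

Call:
arm_command --pt "0 0 -51 -35.8 25.8 0 1" --pt "0 0 -51 -35.8 25.8 0 1" --pt "0 0 -51 -35.8 25.8 0 1" --pt "0 0 -51 -35.8 25.8 0 1" --pt "0 0 -51 -35.8 25.8 0 1" --pt "0 0 -51 -35.8 25.8 0 1" --pt "0 0 -51 -35.8 25.8 0 1" --pt "0 0 -51 -35.8 25.8 0 1"

```text
t: 4.55
tcp_pos: [541.0, -298.3, 242.2]
eef_rot: [0.747, 0.665, 0.0, -0.001]
contact_force: [0.6, -0.3, -0.2]
opening: 35.4
grasp_force: 60.0
```

```bash
python3 -c "
from h import *
go((503,-398,235,-7),(503,-398,26,-7))"
```

```text
t 4.55 tcp [ 541.  -298.3  242.2] yaw -6.6 F [ 0.6 -0.3 -0.2] open 35.4 gf 60.0
row [-0.1 -0.1  0.4] [-10.35  -2.63   0.71]
row [-0.1 -0.1  0.4] [-10.38  -2.59  21.61]
```

Call:
arm_command --pt "0 0 0 -10.2 -2.6 0 1" --pt "0 0 0 -10.2 -2.6 0 1" --pt "0 0 0 -10.2 -2.6 0 1" --pt "0 0 0 -10.2 -2.6 4 1" --pt "0 0 0 -10.2 -2.6 8 1" --pt "0 0 0 -10.2 -2.6 10 1" --pt "0 0 0 -10.2 -2.6 10 1"

```text
t: 5.13
tcp_pos: [501.0, -391.9, 136.9]
eef_rot: [0.749, 0.663, -0.001, -0.006]
contact_force: [-0.4, 0.1, -1.1]
opening: 35.4
grasp_force: 60.0
```

```bash
python3 -c "
from h import *
go((503,-398,26,-7))"
```

```text
t 5.13 tcp [ 501.  -391.9  136.9] yaw -7.0 F [-0.4  0.1 -1.1] open 35.4 gf 60.0
row [-0.6 -0.4  0. ] [-0.66  0.39 11.08]
```

Call:
arm_command --pt "0 0 0 -0.4 0.3 4 1" --pt "0 0 0 -0.4 0.3 8 1" --pt "0 0 0 -0.4 0.3 11 1" --pt "0 0 0 -0.4 0.3 11 1" --pt "0 0 0 -0.4 0.3 11 5.5" --pt "0 0 0 -0.4 0.3 11 5.5" --pt "0 0 0 -0.4 0.3 11 5.5" --pt "0 0 0 -0.4 0.3 11 5.5"

```text
t: 5.8
tcp_pos: [508.5, -400.8, 36.1]
eef_rot: [0.749, 0.663, 0.0, 0.002]
contact_force: [-0.2, -0.5, -0.9]
opening: 55.0
grasp_force: 0.0
```

Call:
arm_command --pt "0 0 0 0 0 -4 5" --pt "0 0 0 0 0 -8 5" --pt "0 0 0 0 0 -12 5" --pt "0 0 0 0 0 -16 5" --pt "0 0 0 0 0 -20 5" --pt "0 0 0 0 0 -20 5"

```text
t: 6.3
tcp_pos: [510.5, -403.7, 244.2]
eef_rot: [0.749, 0.663, 0.002, 0.009]
contact_force: [0.4, -1.3, 1.8]
opening: 49.9
grasp_force: 0.0
```

```bash
python3 - <<'E'
from h import *
from bench import get_image
go((640,-122,225,-70),(640,-122,171,-70))
d=get_image("scene");cv2.imwrite("pics/s1.png",cv2.resize(d["img"][190:400,80:410],None,fx=2.4,fy=2.4))
E
```

```text
t 6.3 tcp [ 510.5 -403.7  244.2] yaw -6.9 F [ 0.4 -1.3  1.8] open 49.9 gf 0.0
row [ 1.1 -0.  63.1] [29.54  9.42  1.79]
row [ 1.1 -0.  63.1] [29.59  9.34  7.19]
```

View pics/s1.png

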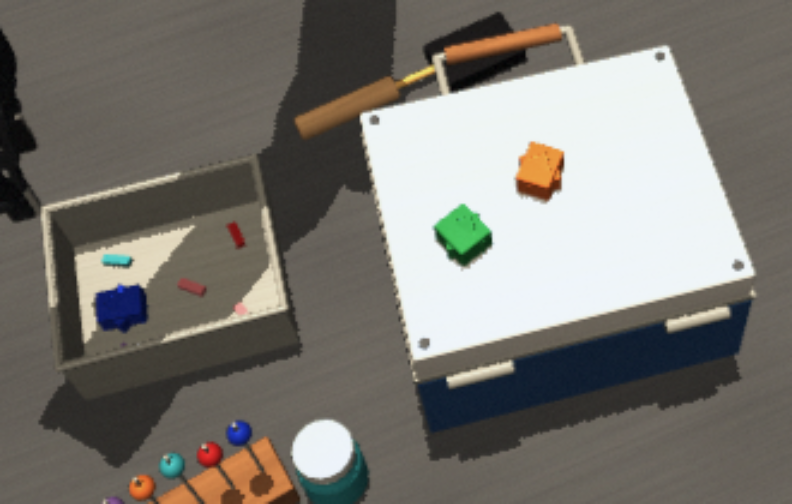

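Call:
arm_command --pt "0 0 63 29.5 9.4 1 5.5" --pt "0 0 63 29.5 9.4 1 5.5" --pt "0 0 63 29.5 9.4 1 5.5" --pt "0 0 63 29.5 9.4 1 5.5" --pt "0 0 63 29.5 9.4 1 5.5" --pt "0 0 63 29.5 9.4 1 5.5" --pt "0 0 63 29.5 9.4 1 5.5" --pt "0 0 63 29.5 9.4 1 5.5"

```text
t: 7.02
tcp_pos: [638.3, -109.6, 222.4]
eef_rot: [0.975, 0.224, 0.001, -0.002]
contact_force: [0.4, 0.7, -1.2]
opening: 54.9
grasp_force: 0.0
```

```bash
python3 -c "
from h import *
go((640,-122,210,-70))"
```

```text
t 7.02 tcp [ 638.3 -109.6  222.4] yaw -64.1 F [ 0.4  0.7 -1.2] open 54.9 gf 0.0
row [-0.3 -0.2  5.9] [-0.39  1.19  1.24]
```

Call:
arm_command --pt "0 0 6 0 0 0 5.5" --pt "0 0 6 0 0 0 5.5" --pt "0 0 6 0 0 0 5.5" --pt "0 0 6 0 0 0 5.5"

```text
t: 7.35
tcp_pos: [635.3, -119.5, 223.6]
eef_rot: [0.985, 0.172, -0.0, 0.0]
contact_force: [-0.2, 0.2, -0.0]
opening: 55.1
grasp_force: 0.0
```

```bash
python3 - <<'E'
from h import *
from bench import get_image
go((640,-122,171,-70))
d=get_image("wrist");cv2.imwrite("pics/w2.png",d["img"])
go((640,-122,171,-70))
E
```

```text
t 7.35 tcp [ 635.3 -119.5  223.6] yaw -70.2 F [-0.2  0.2 -0. ] open 55.1 gf 0.0
row [ 0.   0.  -0.2] [0.36 0.39 5.26]
t 7.4 tcp [ 635.4 -119.6  223.7] yaw -70.2 F [-0.7 -0.4 -0.5] open 54.9 gf 0.0
row [ 0.  -0.  -0.2] [0.36 0.38 5.27]
```

View pics/w2.png

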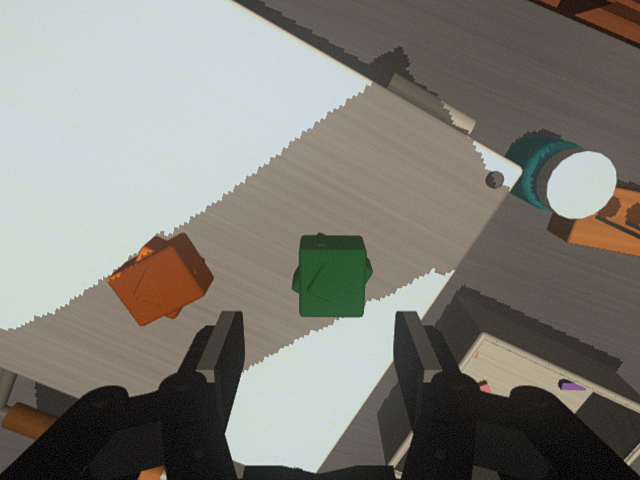

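Call:
arm_command --pt "0 0 0 0.3 0.4 2 5.5" --pt "0 0 0 0.3 0.4 4.5 5.5" --pt "0 0 0 0.3 0.4 5.2 5.5" --pt "0 0 0 0.3 0.4 5.2 5.5" --pt "0 0 0 0.3 0.4 5.2 5.5" --pt "0 0 0 0.3 0.4 5.2 1" --pt "0 0 0 0.3 0.4 5.2 1" --pt "0 0 0 0.3 0.4 5.2 1"

```text
t: 8.07
tcp_pos: [641.0, -121.7, 173.5]
eef_rot: [0.985, 0.172, 0.001, 0.001]
contact_force: [-1.1, 0.5, 6.3]
opening: 34.1
grasp_force: 59.0
```

Call:
arm_command --pt "0 0 0 0 0 0 1" --pt "0 0 0 0 0 0 1" --pt "0 0 0 0 0 0 1" --pt "0 0 0 0 0 -3 1" --pt "0 0 0 0 0 -6 1" --pt "0 0 0 0 0 -6 1" --pt "0 0 0 0 0 -6 1"

```text
t: 8.65
tcp_pos: [641.4, -121.5, 233.9]
eef_rot: [0.985, 0.172, 0.002, 0.001]
contact_force: [-0.4, -1.6, -0.8]
opening: 33.8
grasp_force: 59.6
```

```bash
python3 -c "
from h import *
go((513,-303,235,-7))"
```

```text
t 8.65 tcp [ 641.4 -121.5  233.9] yaw -70.2 F [-0.4 -1.6 -0.8] open 33.8 gf 59.6
row [  0.3  -0.1 -63.2] [-18.23  12.74  -0.15]
```

Call:
arm_command --pt "0 0 -63 -18.2 12.7 0 1" --pt "0 0 -63 -18.2 12.7 0 1" --pt "0 0 -63 -18.2 12.7 0 1" --pt "0 0 -63 -18.2 12.7 0 1" --pt "0 0 -63 -18.2 12.7 0 1" --pt "0 0 -63 -18.2 12.7 0 1" --pt "0 0 -63 -18.2 12.7 0 1" --pt "0 0 -63 -18.2 12.7 0 1"

```text
t: 9.32
tcp_pos: [510.0, -303.2, 230.7]
eef_rot: [0.781, 0.624, -0.0, -0.001]
contact_force: [0.7, 0.1, -0.1]
opening: 34.0
grasp_force: 59.7
```

Call:
arm_command --pt "0 0 -5 0 0 0 1" --pt "0 0 -5 0 0 0 1" --pt "0 0 -5 0 0 0 1" --pt "0 0 -5 0 0 0 1"

```text
t: 9.65
tcp_pos: [511.6, -301.6, 230.8]
eef_rot: [0.755, 0.656, -0.0, -0.0]
contact_force: [0.3, 0.3, -1.0]
opening: 33.9
grasp_force: 59.7
```

```bash
python3 -c "
from h import *
go((513,-303,26,-7))"
```

```text
t 9.65 tcp [ 511.6 -301.6  230.8] yaw -8.1 F [ 0.3  0.3 -1. ] open 33.9 gf 59.7
row [-0.1 -0.  -1.1] [-0.12  0.18 20.48]
```

Call:
arm_command --pt "0 0 0 0 0 4 1" --pt "0 0 0 0 0 8 1" --pt "0 0 0 0 0 12 1" --pt "0 0 0 0 0 15 1" --pt "0 0 0 0 0 18 1" --pt "0 0 0 0 0 20 1" --pt "0 0 0 0 0 20 1" --pt "0 0 0 0 0 20 1"

```text
t: 10.32
tcp_pos: [511.1, -301.6, 30.4]
eef_rot: [0.755, 0.656, -0.001, -0.001]
contact_force: [-0.2, 0.8, -0.3]
opening: 33.7
grasp_force: 59.8
```

Call:
arm_command --pt "0 0 0 0 0 0 5.5" --pt "0 0 0 0 0 0 5.5" --pt "0 0 0 0 0 0 5.5" --pt "0 0 0 0 0 -4 5.5" --pt "0 0 0 0 0 -8 5.5" --pt "0 0 0 0 0 -12 5.5" --pt "0 0 0 0 0 -16 5.5" --pt "0 0 0 0 0 -20 5.5"

```text
t: 10.98
tcp_pos: [511.7, -301.9, 234.6]
eef_rot: [0.754, 0.656, 0.0, 0.001]
contact_force: [0.5, -0.7, -0.2]
opening: 55.2
grasp_force: 0.0
```

```bash
python3 -c "
from h import *
go((612,-49,225,45),(612,-49,225,20))"
```

```text
t 10.98 tcp [ 511.7 -301.9  234.6] yaw -8.0 F [ 0.5 -0.7 -0.2] open 55.2 gf 0.0
row [  0.1   0.1 -53. ] [26.44  6.43  0.96]
row [  0.1   0.1 -28. ] [26.44  6.43  0.96]
```

Call:
arm_command --pt "0 0 -53 26.4 6.4 0 5.5" --pt "0 0 -53 26.4 6.4 0 5.5" --pt "0 0 -53 26.4 6.4 0 5.5" --pt "0 0 -53 26.4 6.4 0 5.5" --pt "0 0 -53 26.4 6.4 0 5.5" --pt "0 0 -53 26.4 6.4 0 5.5" --pt "0 0 -53 26.4 6.4 0 5.5" --pt "0 0 -53 26.4 6.4 0 5.5"

```text
t: 11.65
tcp_pos: [613.9, -40.7, 232.4]
eef_rot: [0.375, 0.927, 0.003, 0.001]
contact_force: [-0.3, -0.8, -0.6]
opening: 55.0
grasp_force: 0.0
```

Call:
arm_command --pt "0 0 0 0 0 1.5 5.5" --pt "0 0 0 0 0 1.5 5.5" --pt "0 0 0 0 0 1.5 5.5"

```text
t: 11.9
tcp_pos: [611.1, -49.5, 216.7]
eef_rot: [0.383, 0.924, -0.0, -0.0]
contact_force: [0.4, -1.7, 0.0]
opening: 54.9
grasp_force: 0.0
```

```bash
python3 - <<'E'
from h import *
from bench import get_image
d=get_image("wrist");cv2.imwrite("pics/w3.png",d["img"])
go((612,-49,171,45))
E
```

```text
t 11.95 tcp [611.5 -49.8 217.1] yaw 45.0 F [ 0.2 -0.6 -0.3] open 54.9 gf 0.0
row [ 0.  0. -0.] [0.03 0.09 4.61]
```

View pics/w3.png

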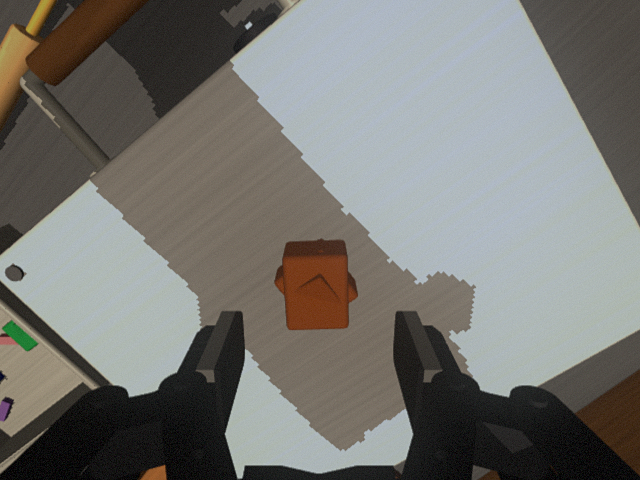

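Call:
arm_command --pt "0 0 0 0 0 2 5.5" --pt "0 0 0 0 0 4 5.5" --pt "0 0 0 0 0 4.5 5.5" --pt "0 0 0 0 0 4.5 5.5" --pt "0 0 0 0 0 4.5 1" --pt "0 0 0 0 0 4.5 1" --pt "0 0 0 0 0 4.5 1" --pt "0 0 0 0 0 4.5 1"

```text
t: 12.62
tcp_pos: [612.6, -49.7, 173.1]
eef_rot: [0.382, 0.924, 0.0, 0.001]
contact_force: [0.6, -0.8, 6.9]
opening: 34.2
grasp_force: 59.2
```

Call:
arm_command --pt "0 0 0 0 0 0 1" --pt "0 0 0 0 0 0 1" --pt "0 0 0 0 0 0 1" --pt "0 0 0 0 0 -3 1" --pt "0 0 0 0 0 -6 1" --pt "0 0 0 0 0 -6 1" --pt "0 0 0 0 0 -6 1"

```text
t: 13.2
tcp_pos: [613.1, -49.4, 233.7]
eef_rot: [0.382, 0.924, 0.001, 0.002]
contact_force: [0.9, -0.2, -0.8]
opening: 34.6
grasp_force: 59.7
```

```bash
python3 -c "
from h import *
go((508,-353,235,-7))"
```

```text
t 13.2 tcp [613.1 -49.4 233.7] yaw 45.1 F [ 0.9 -0.2 -0.8] open 34.6 gf 59.7
row [ 0.3  0.1 52.1] [-14.   -28.92  -0.18]
```

Call:
arm_command --pt "0 0 52 -14 -28.9 0 1" --pt "0 0 52 -14 -28.9 0 1" --pt "0 0 52 -14 -28.9 0 1" --pt "0 0 52 -14 -28.9 0 1" --pt "0 0 52 -14 -28.9 0 1" --pt "0 0 52 -14 -28.9 0 1" --pt "0 0 52 -14 -28.9 0 1" --pt "0 0 52 -14 -28.9 0 1"

```text
t: 13.87
tcp_pos: [503.7, -356.6, 230.4]
eef_rot: [0.752, 0.66, -0.001, -0.0]
contact_force: [1.0, -0.1, 0.3]
opening: 34.1
grasp_force: 59.7
```

Call:
arm_command --pt "0 0 0 0 0 0 1" --pt "0 0 0 0 0 0 1" --pt "0 0 0 0 0 0 1"

```text
t: 14.12
tcp_pos: [506.7, -351.5, 230.2]
eef_rot: [0.748, 0.663, 0.0, -0.001]
contact_force: [0.8, 1.3, 0.2]
opening: 34.0
grasp_force: 59.7
```

```bash
python3 -c "
from h import *
go((508,-352,30,-7))"
```

```text
t 14.12 tcp [ 506.7 -351.5  230.2] yaw -6.9 F [0.8 1.3 0.2] open 34.0 gf 59.7
row [-0.1 -0.1  0.1] [-0.08  0.16 20.02]
```

Call:
arm_command --pt "0 0 0 0 0.1 4 1" --pt "0 0 0 0 0.1 8 1" --pt "0 0 0 0 0.1 12 1" --pt "0 0 0 0 0.1 15 1" --pt "0 0 0 0 0.1 18 1" --pt "0 0 0 0 0.1 19.5 1" --pt "0 0 0 0 0.1 19.5 1" --pt "0 0 0 0 0.1 19.5 1"

```text
t: 14.78
tcp_pos: [508.1, -350.8, 35.5]
eef_rot: [0.748, 0.664, 0.0, -0.001]
contact_force: [-0.4, -1.3, 0.2]
opening: 33.9
grasp_force: 59.8
```

Call:
arm_command --pt "0 0 0 0 0 0 5.5" --pt "0 0 0 0 0 0 5.5" --pt "0 0 0 0 0 0 5.5" --pt "0 0 0 0 0 -4 5.5" --pt "0 0 0 0 0 -8 5.5" --pt "0 0 0 0 0 -12 5.5" --pt "0 0 0 0 0 -16 5.5" --pt "0 0 0 0 0 -20 5.5"

```text
t: 15.45
tcp_pos: [507.5, -352.9, 239.5]
eef_rot: [0.749, 0.663, 0.0, 0.001]
contact_force: [0.3, -0.2, -0.3]
opening: 54.9
grasp_force: 0.0
```

```bash
python3 -c "
from h import *
from bench import get_image
go((467,-25.5,240,-7.8))
d=get_image('scene');cv2.imwrite('pics/s2.png',cv2.resize(d['img'][150:400,80:410],None,fx=2.3,fy=2.3))"
```

```text
t 15.45 tcp [ 507.5 -352.9  239.5] yaw -6.9 F [ 0.3 -0.2 -0.3] open 54.9 gf 0.0
row [0.1 0.  0.9] [32.01 -7.98 -0.08]
```

View pics/s2.png

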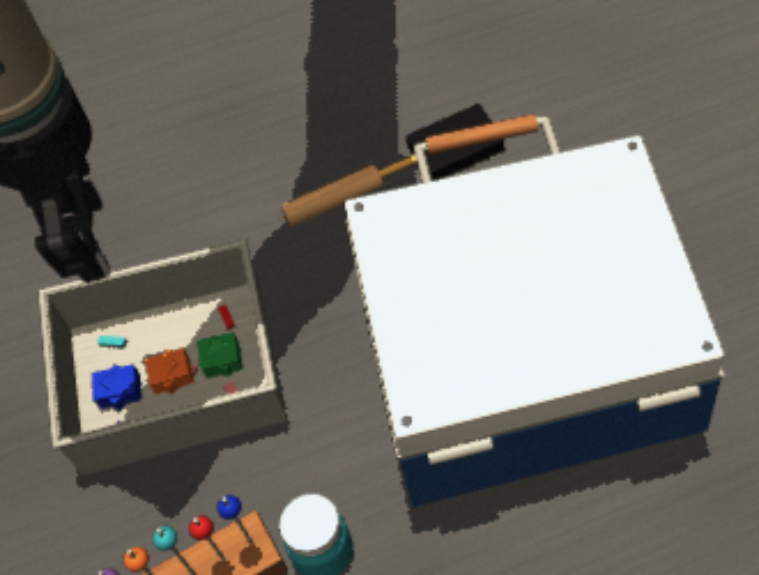

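Call:
arm_command --pt "0 0 1 32 -8 0 4.5" --pt "0 0 1 32 -8 0 4.5" --pt "0 0 1 32 -8 0 4.5" --pt "0 0 1 32 -8 0 4.5" --pt "0 0 1 32 -8 0 4.5" --pt "0 0 1 32 -8 0 4.5" --pt "0 0 1 32 -8 0 4.5" --pt "0 0 1 32 -8 0 4.5"

```text
t: 16.17
tcp_pos: [466.4, -23.1, 237.1]
eef_rot: [0.754, 0.657, 0.001, 0.0]
contact_force: [0.5, -0.7, 0.3]
opening: 45.0
grasp_force: 0.0
```

Call:
arm_command --pt "0 0 0 0 0 0 4.5" --pt "0 0 0 0 0 0 4.5" --pt "0 0 0 0 0 0 4.5" --pt "0 0 0 0 0 0 4.5"

```text
t: 16.5
tcp_pos: [467.2, -27.1, 236.8]
eef_rot: [0.755, 0.656, 0.0, 0.001]
contact_force: [-0.7, 0.9, 1.0]
opening: 45.3
grasp_force: 0.0
```

```bash
python3 - <<'E'
from h import *
from bench import get_image
def bar(d):
    h=cv2.cvtColor(d["img"],cv2.COLOR_BGR2HSV);u=proj(d,[(461,-74,140),(475,25,140)])
    w=np.zeros((480,640),np.uint8);cv2.line(w,*[tuple(int(v) for v in p) for p in u],1,40)
    m=((h[...,0]<15)&(h[...,1]>110)&(h[...,2]>40)).astype(np.uint8)*w
    k=cv2.connectedComponentsWithStats(m);i=1+np.argmax(k[2][1:,4]);return (k[1]==i),k[3][i],k[2][i],u
obs={}
for n in("scene","side","wrist"):
    d=get_image(n);m,c,st,u=bar(d);print(n,c.round(1),st,u.round(0).tolist(),ray(d,c,140).round(1)); 
    ys,xs=np.nonzero(m);r=cv2.minAreaRect(np.array([ray(d,p,140)[:2] for p in zip(xs,ys)],np.float32));print(np.round(r[0],1),np.round(r[1],1),round(r[2],1))
    if n=="wrist":cv2.imwrite("pics/w4.png",d["img"])
go((466,-26,129,-7.8))
E
```

```text
scene [289.1 207.8] [265 199  49  18 371] [[266.0, 214.0], [313.0, 204.0]] [465.5 -24.2 140. ]
[465.5 -24.1] [100.4  19.3] 82.5
side [354.2 231.9] [347 219  16  27 105] [[358.0, 219.0], [347.0, 245.0]] [464.  -25.6 140. ]
[464.  -27.1] [98.5 14.9] 82.1
wrist [312.5 237.7] [ 299  153   28  174 4544] [[319.0, 319.0], [319.0, 151.0]] [464.5 -22.  140. ]
[463.8 -26.6] [103.8  15.4] 81.5
t 16.65 tcp [467.  -27.1 236.4] yaw -8.1 F [ 0.6 -0.1  0.2] open 45.0 gf 0.0
row [ 0.   0.  -0.3] [ 0.1  -0.12 10.74]
```

View pics/w4.png

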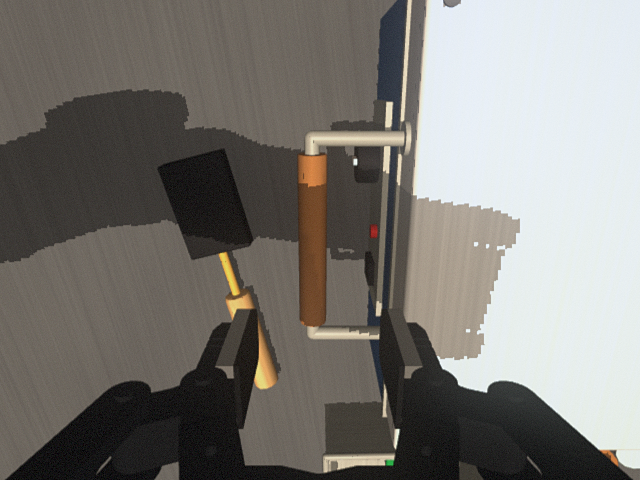

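Call:
arm_command --pt "0 0 0 0.1 -0.3 3 4.5" --pt "0 0 0 0.1 -0.3 6 4.5" --pt "0 0 0 0.1 -0.3 9 4.5" --pt "0 0 0 0.1 -0.3 10.6 4.5" --pt "0 0 0 0.1 -0.3 10.6 4.5" --pt "0 0 0 0.1 -0.3 10.6 4.5" --pt "0 0 0 0.1 -0.3 10.6 4.5"

```text
t: 17.23
tcp_pos: [464.8, -25.0, 131.1]
eef_rot: [0.755, 0.656, 0.0, 0.001]
contact_force: [0.6, -0.4, 0.2]
opening: 45.3
grasp_force: 0.0
```

Call:
arm_command --pt "0 0 0 0 0 0 0.5" --pt "0 0 0 0 0 0 0.5" --pt "0 0 0 0 0 0 0.5" --pt "0 0 0 0 0 0 0.5" --pt "0 0 0 0 0 0 0.5" --pt "0 0 0 0 0 0 0.5"

```text
t: 17.73
tcp_pos: [463.9, -24.1, 131.4]
eef_rot: [0.754, 0.656, 0.001, -0.0]
contact_force: [-1.8, -0.2, 7.9]
opening: 14.2
grasp_force: 58.4
```

```bash
python3 - <<'E'
from h import *
go((464.5,-25.5,129,-7.8))
# arc rows: kiln yaw -.136
for a in range(5,46,5):
    t=np.radians(a);f=277.5*np.cos(t)-20*np.sin(t);z=277.5*np.sin(t)+20*np.cos(t)
    print(a,"back(+y) cm",round((277.5-f)/10,2),"up cm",round((z-20)/10,2))
E
```

```text
t 17.73 tcp [463.9 -24.1 131.4] yaw -7.9 F [-1.8 -0.2  7.9] open 14.2 gf 58.4
row [ 0.  -0.  -0.1] [-0.13  0.08  0.24]
5 back(+y) cm 0.28 up cm 2.41
10 back(+y) cm 0.77 up cm 4.79
15 back(+y) cm 1.46 up cm 7.11
20 back(+y) cm 2.36 up cm 9.37
25 back(+y) cm 3.45 up cm 11.54
30 back(+y) cm 4.72 up cm 13.61
35 back(+y) cm 6.17 up cm 15.56
40 back(+y) cm 7.78 up cm 17.37
45 back(+y) cm 9.54 up cm 19.04
```

Call:
arm_command --pt "0 0 0 0 0.1 -1.2 0.5" --pt "0 0 0 0 0.3 -2.4 0.5" --pt "0 0 0 0 0.5 -3.6 0.5" --pt "0 0 0 0 0.8 -4.8 0.5" --pt "0 0 0 0 1.1 -6 0.5" --pt "0 0 0 0 1.5 -7.1 0.5" --pt "0 0 0 0 1.5 -7.1 0.5" --pt "0 0 0 0 1.5 -7.1 0.5"

```text
t: 18.4
tcp_pos: [477.3, -26.0, 201.1]
eef_rot: [0.754, 0.657, -0.001, -0.001]
contact_force: [-3.4, -0.1, -2.4]
opening: 14.1
grasp_force: 58.9
```

```bash
python3 -c "
from h import *
go()"
```

```text
t 18.4 tcp [477.3 -26.  201.1] yaw -7.9 F [-3.4 -0.1 -2.4] open 14.1 gf 58.9
```

Call:
arm_command --pt "0 0 0 0 0.4 -1.1 0.5" --pt "0 0 0 0 0.9 -2.3 0.5" --pt "0 0 0 0 1.4 -3.4 0.5" --pt "0 0 0 0 2 -4.4 0.5" --pt "0 0 0 0 2.6 -5.5 0.5" --pt "0 0 0 0 3.3 -6.5 0.5" --pt "0 0 0 0 3.3 -6.5 0.5"

```text
t: 18.98
tcp_pos: [507.3, -30.3, 266.1]
eef_rot: [0.754, 0.656, -0.003, -0.004]
contact_force: [-13.4, 1.2, 4.2]
opening: 14.0
grasp_force: 58.7
```

Call:
arm_command --pt "0 0 0 0 0.7 -1 0.5" --pt "0 0 0 0 1.5 -2 0.5" --pt "0 0 0 0 2.3 -2.9 0.5" --pt "0 0 0 0 3.1 -3.8 0.5" --pt "0 0 0 0 3.1 -3.8 0.5" --pt "0 0 0 0 3.1 -3.8 0.5" --pt "0 0 0 0 3.1 -3.8 0.5" --pt "0 0 0 0 3.1 -3.8 0.5"

```text
t: 19.65
tcp_pos: [534.6, -34.2, 303.1]
eef_rot: [0.754, 0.656, -0.005, -0.007]
contact_force: [-18.5, 2.4, 12.6]
opening: 13.8
grasp_force: 59.7
```

```bash
python3 - <<'E'
from h import *
from bench import get_image,ctrl
go()
s=ctrl.observe();g=s["tcp_pos"]+[0,0,11]
h=np.array([627-0+116.5*np.cos(-.136),-47+116.5*np.sin(-.136),120]);v=g-h
print("angle",np.degrees(np.arctan2(v[2],np.hypot(v[0],v[1]))-np.arctan2(20,277.5)),np.linalg.norm(v),s["dq"].round(3))
a=get_image("side")["img"][130:360,180:480];b=get_image("scene")["img"][150:400,80:410]
b=cv2.resize(b,(396,300));a=cv2.resize(a,(391,300));cv2.imwrite("pics/f.png",np.hstack([a,b]))
go()
E
```

```text
t 19.65 tcp [534.6 -34.2 303.1] yaw -8.0 F [-18.5   2.4  12.6] open 13.8 gf 59.7
angle 38.664635376152816 285.7895203942908 [-0.001  0.    -0.    -0.001 -0.001 -0.001 -0.001]
t 19.75 tcp [534.7 -34.2 303.1] yaw -8.0 F [-19.2   1.9  12.3] open 13.8 gf 59.7
```

View pics/f.png

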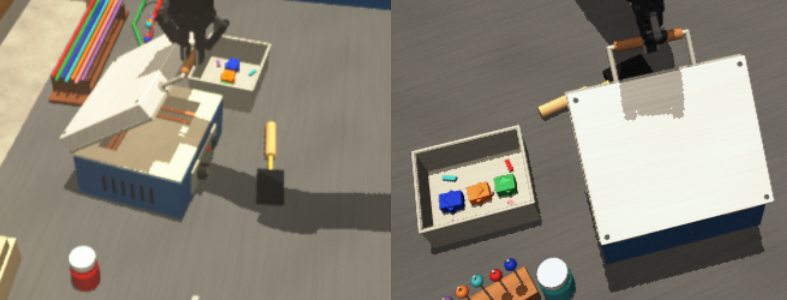

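```bash
python3 -c "
from bench import ctrl
print(ctrl.close_job())"
```

```text
the job is handed in; nothing more can be done
None
```

I put all three lumps in the cullet bin with the lid shut, then raised the lid to about 39–40 degrees. The gripper was still holding the handle there when I handed the job in at about 20 s; no verdict came back.

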